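# Take the bayonet nut off the spindle

## Robot

A 6-joint arm with a two-finger parallel gripper is mounted at the origin on the work surface; the furniture and walls round the work are solid. World frame = base frame: x ahead of the robot, y to its left, z up, the work surface at z = 0. Lengths are in mm, angles in rad, forces in N, time in s.
With the tool pointing down it reaches from about 275 to 750 mm from the base axis. Payload 10.2 kg.
Tool frame: the origin (TCP) lies between the finger pads; the fingertips stand 17 mm ahead of it and the grasp point (between the pads) lies 2 mm behind it (tips_ahead is the distance from the TCP to the fingertips, in mm); z points along the fingers, y is the line along which they close (so a half turn about z gives the same grasp; the last joint's range is limited). The gripper opens to 85 mm and grips with 20 to 120 N. Pads are 22 mm wide; open, the fingers measure 114 mm over their backs; the gripper's body (76 mm by 85 mm) begins 54 mm behind the grasp point. The pads swing forward as they close: fully open they stand 13 mm farther back than shut.
Start: joints at [0.908, 0.313, 1.498, -0, 1.331, -0.223], TCP at [223.536, 475.04, 248.294] pointing down, gripper open.
Joint ranges: [-2.94, 2.94], [-0.97, 2.17], [0.19, 2.56], [-1.23, 4.37], [0.02, 3.11], [-2.88, 2.88]. Speed limits (rad/s): [2.39, 2.39, 3.01, 3.14, 3.14, 3.14].

## Interface

Orientations are given as a unit quaternion [w, x, y, z].
In Python, from rig import sense, capture, finish_job, boxes_of, tips_ahead gives the robot as it stands.
- The arm moves only by the tool drive_tool, never from a script. Its argument "commands" is text: rows parted by semicolons, each of 7 numbers parted by spaces: the shift along the world's x, y, z in units of 0.1 m (1.0 is 0.1 m), then the turn, a rotation vector about the world's x, y, z in units of pi/4 rad (1.0 is pi/4 rad), then the opening in per cent of the stroke, from 0 (shut) to 100 (fully open). A call has 1 to 20 rows; each row shifts and turns the commanded pose from where the row before left it; what a row does not reach is not made up. A row lasts 1/12 s, in which the tool goes at most 41.7 mm and 7.16 degrees, less where a joint would pass 70% of its speed; a pose out of reach is approached as far as the arm can. A call with a number of a shift or a turn outside -1 to 1 is refused whole. A call with a gripper value outside its range is refused whole. The fingers move at their own pace and stop on an object; "force" is the grip in N (left out, the last holds). Time passes only in rows, so rows that do not move let the fingers close. It gives the time, the measured TCP pose, the force, the opening and the grip force at its end, in the units of the state.
- sense(): the state, without advancing time (a new reading comes with each control period).
- capture(name): name is "side" or "top" or "wrist"; returns a dict with "pixels" (384x512x3 uint8, blue, green, red), "fov_y" (degrees; the focal length in pixels is half the picture's height over the tangent of half this angle, whatever the lens; pixels are square), "cx", "cy" (the principal point, pixels), "position" and "attitude" of the camera in the world; the wrist camera has in their place "tool_from_camera" (4x4, takes a point from camera to tool coordinates, whose origin is the TCP and whose axes are the flange's). Camera axes: x right, y down, z forward; pixel columns grow to the right and rows downward; lengths in mm; the calibration is good to about 2 mm. A picture is of the moment at which its call begins: read the wrist's pose just before it. There is no depth.
- finish_job(): hands the job in; it is judged then, once.
Trained networks look in a picture, given as the dict that the camera call returned (one of the last four; its "shot" number tells which), for a name from the list of things; names that differ only in an ending like _2 or _b are one class to them, and where a whole thing is asked for, a point or a joint stands for the part that bears it (a point fixed in the world has none). Each returns a list of dicts, best first, with "confidence" (0 to 1); they miss things now and then, are a little off and sometimes report something else, mostly with a low value. They report only what shows in the picture. A call takes as long as a camera call. They do not tell look-alikes from the thing itself.
- boxes_of(picture, name): "position" ([column, row] in pixels, amid what is visible of it).
The state is a dict: "time_s": time; "joints": joint angles; "dq": joint speeds; "tau": joint torques, N m; "eef_pos": TCP position; "ee_rot": TCP orientation; "force": force on the tool from outside, world axes, zero at the start; "wrist_torque": the same for the moment, N m; "grip_width": opening from 0.0 (shut) to 1.0 (fully open); "grip_force": force on a finger pad.
Only numpy, scipy, OpenCV 4.12 (cv2) and the standard library are available. Lean on these libraries where they do the work, as an engineer would, in place of code of your own. Each camera call takes 0.05 s, during which the arm holds its last target. There are 200 camera calls.

## Task

Take the hexagonal bayonet nut off the upright spindle and stand it upright, the same way up, on the foam rest block. A cross pin hidden inside holds the nut: turn the nut anticlockwise (seen from above), feeling with only a light upward pull for the place where it comes free, then slide it straight up off the end of the spindle. Never force it against the pin or wrench it sideways, and set it down gently.

Things in the scene. Friction and masses are not known exactly. Their poses are not given: they have to be found in the camera images.
- nut_center (a point): Centre (half-way up) of the loose hexagonal steel bayonet nut on the upright spindle: 40 mm across flats, 46 across corners, 48 high (top 2 mm a narrower round rim, flats below it), 0.1 to 0.2 kg. z is its axis, up; x is square to one pair of flats, so flats face every 60 degrees from x. Its bore has 1.5 mm play all round on the spindle.
- nut_base (a point): Centre of the nut's underside, same axes. Its 8 mm thick floor has two hidden opposed keyways. They meet the spindle's square cross pin when the nut has been turned anticlockwise (from above) 20 to 86 degrees from its start, where exactly cannot be seen. There it goes up freely, over about 6 degrees either side; elsewhere it rises only 5 mm before its floor meets the pin. Nothing stops the turning.
- spindle_end (a point): Centre of the free upper end of the fixed upright spindle (16 mm in diameter, chamfered); z is up along it; its x and y tell nothing of the hidden pin. At the start it is 17 mm above the nut's top, 41 mm above the nut's centre. The nut is off once its underside is above this point: a rise of 65 mm.
- stand: The bolted-down spindle stand; origin under its centre on the bench, z up. Round grey foot 110 mm in diameter; the nut sits on its 56 mm round face, 42 mm above the bench. The spindle and its cross pin are fixed in it; the pin is hidden in the nut, 58 mm above the bench.
- block_top (a point): Centre of the flat top of the fixed grey-brown foam rest block, 60 mm along its x, 130 mm along its y, 45 mm high; its underside is on the bench; z is up.
Not all that is in view belongs to the job. What is shaped like the stand but green or red is not meant.

How it is judged:
By the outcome, as a careful person would: the job done as asked, in the order asked, and still so for the second after the job is handed in, with the robot touching nothing.
It also fails if it takes over 64 s, if anything falls off the work surface, if the arm or the gripper's body presses on something with over 40 N, if the wrist force passes 120 N, or if a joint passes its speed limit or range.

## Working session

There is one attempt and no reset: what is moved stays moved. The work goes in short steps, Python scripts to look and compute and a tool call to move; the robot and the scene stay as the last step left them, time stands still between calls to the robot, and variables do not carry over. Pictures are saved under pics/ and viewed, at most 10 in all, crops included, and the job is handed in when it is done.

Besides the shell and the picture viewer there is one more tool, called after ">>>" by a JSON object that holds its "op" and its "data". drive_tool: Moves the arm, as the interface text tells. Shifts and turns lie within -1 to 1; 1 stands for 0.1 m of shift or pi/4 rad of turn. Its arguments: {"type":"object","properties":{"commands":{"type":"string"},"force":{"type":"number"}},"required":["commands"]}

```bash
mkdir -p pics; ls
python3 - <<'E'
from rig import *
import cv2,numpy as np
ims=[]
for n in("side","top"):
    p=capture(n); ims.append(p["pixels"]); print(n,{k:p[k] for k in p if k!="pixels"})
    for o in("nut_center","nut_base","spindle_end","stand","block_top"):
        print(o,[(np.round(b["position"],1).tolist(),round(b["confidence"],2)) for b in boxes_of(p,o)])
    cv2.imwrite(f"pics/{n}0.png",p["pixels"])
print(sense())
E
```

```text
pics
side {'fov_y': 42.0111173195292, 'cx': 265.4820520705704, 'cy': 187.66781160827935, 'position': array([  268.97628439, -1105.15249783,   675.75920727]), 'attitude': array([-0.51863498,  0.8494802 , -0.0780129 ,  0.05757716]), 'shot': 1}
nut_center [([264.7, 170.4], 0.81)]
nut_base [([260.5, 167.6], 0.7)]
spindle_end [([278.3, 159.9], 0.97), ([262.5, 185.6], 0.71), ([212.1, 187.2], 0.67)]
stand [([279.4, 161.2], 0.87), ([263.9, 187.9], 0.71), ([209.2, 188.0], 0.66)]
block_top [([270.4, 259.5], 0.93)]
top {'fov_y': 44.32314212770921, 'cx': 262.5438015419391, 'cy': 195.32696896945026, 'position': array([ 330.17296949,   63.05041042, 1405.08622843]), 'attitude': array([ 0.03606182, -0.69530624,  0.71638856, -0.0451243 ]), 'shot': 2}
nut_center [([215.3, 188.7], 0.68)]
nut_base [([215.5, 183.5], 0.45)]
spindle_end [([163.4, 161.9], 0.75), ([219.5, 190.1], 0.7), ([213.5, 238.6], 0.58)]
stand [([217.7, 187.0], 0.96), ([212.5, 235.7], 0.93), ([161.3, 161.5], 0.77)]
block_top [([342.5, 202.2], 0.66)]
{'time_s': 0.6, 'joints': array([ 9.07597416e-01,  3.12891387e-01,  1.49770939e+00,  2.23001251e-05,
        1.33100795e+00, -2.23382121e-01]), 'dq': array([ 3.25926836e-04,  5.16483359e-04, -8.82900106e-04,  3.75294230e-04,
        3.65682523e-04, -9.72352450e-05]), 'tau': array([ 3.86316140e-05, -4.12026250e+01, -2.59841448e+01, -2.28272647e-04,
        4.77525755e-04, -4.34623473e-05]), 'eef_pos': array([223.52985222, 475.03785244, 248.29504579]), 'ee_rot': array([-1.32319598e-05,  2.18142810e-01,  9.75916858e-01, -2.61592828e-06]), 'force': array([-0.250041  , -0.55948289, -0.25299903]), 'wrist_torque': array([-0.04077893,  0.02708704, -0.00867858]), 'grip_force': 0.0, 'grip_width': 1.000331682176453}
```

View pics/side0.png

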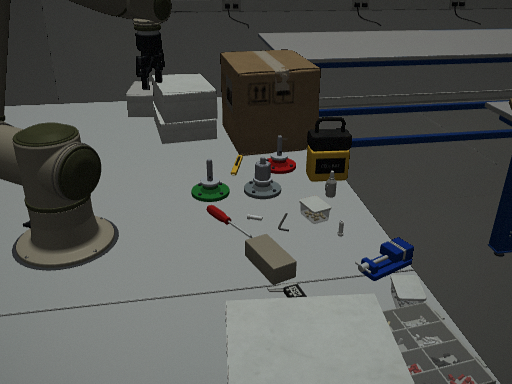

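View pics/top0.png

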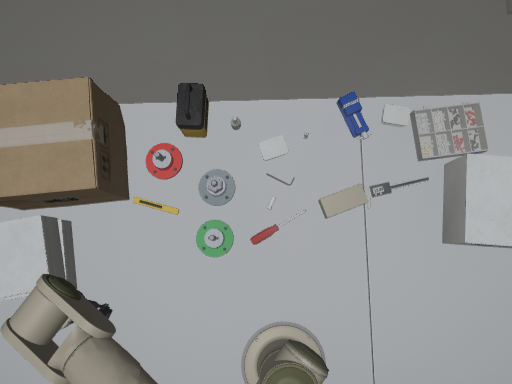

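The side view shows the grey stand with its nut at (262,175), between the green stand at (210,190) and the red one at (280,163). The block is at (270,258). In the top view the nut is at (216,187) and the block at (344,200).

```bash
cat > h.py <<'E'
import numpy as np,cv2
from scipy.spatial.transform import Rotation as R
from rig import *
def rq(q): return R.from_quat(np.roll(q,-1)).as_matrix()
def cam(p,s=None):
    f=p["pixels"].shape[0]/2/np.tan(np.radians(p["fov_y"])/2)
    if "position" in p: return f,rq(p["attitude"]),np.array(p["position"])
    T=np.array(p["tool_from_camera"]);A=rq(s["ee_rot"]);return f,A@T[:3,:3],A@T[:3,3]+s["eef_pos"]
def atz(p,uv,z,s=None):
    f,A,c=cam(p,s);d=A@[(uv[0]-p["cx"])/f,(uv[1]-p["cy"])/f,1];return c+d*(z-c[2])/d[2]
def proj(p,X,s=None):
    f,A,c=cam(p,s);v=A.T@(np.array(X)-c);return np.array([p["cx"]+f*v[0]/v[2],p["cy"]+f*v[1]/v[2]])
E
python3 - <<'E'
from h import *
t=capture("top");s=capture("side")
print("nut top",atz(t,(215.3,187.5),80),"side",atz(s,(262.5,173),66))
print("stand",atz(t,(217.2,187.5),10))
print("block top",atz(t,(344,200.5),45),"side",atz(s,(270,254),45))
im=t["pixels"];c=im[170:230,305:385].astype(int);m=((c[...,2]-c[...,0])>12).astype(np.uint8)
n,l,st,ce=cv2.connectedComponentsWithStats(m);i=1+st[1:,4].argmax();print(st[i],ce[i]+[305,170])
pts=np.argwhere(l==i)[:,::-1]+[305,170]
W=np.array([atz(t,q,45)[:2] for q in pts],np.float32);print(cv2.minAreaRect(W))
E
```

```text
nut top [509.02115242 176.77539099  80.        ] side [517.52070473 153.71352643  66.        ]
stand [518.30480501 177.12577688  10.        ]
block top [ 464.79075203 -193.0226582    45.        ] side [ 464.74745799 -213.2038109    45.        ]
[ 15  14  48  33 850] [343.35647059 200.14      ]
((466.0072326660156, -191.60140991210938), (57.10722351074219, 127.49795532226562), 19.285749435424805)
```

>>> {"op": "drive_tool", "data": {"commands": "0.2 -0.25 0.1 0 0 0 100;0.2 -0.25 0.1 0 0 0 100;0.2 -0.25 0.1 0 0 0 100;0.25 -0.25 0.1 0 0 0 100;0.25 -0.25 0.1 0 0 0 100;0.25 -0.25 0 0 0 0 100;0.25 -0.25 0 0 0 0 100;0.25 -0.25 0 0 0 0 100;0.25 -0.25 0 0 0 0 100;0.25 -0.25 0 0 0 0 100;0.25 -0.25 0 0 0 0 100;0.2 -0.2 0 0 0 0 100;0 0 0 0 0 0 100;0 0 0 0 0 0 100"}}

```text
time_s: 1.87
eef_pos: [504.1, 179.1, 297.9]
ee_rot: [-0.0, 0.219, 0.976, -0.0]
force: [-0.2, 0.2, 1.1]
grip_width: 1.002
grip_force: 0.0
```

Run:
```python
from h import *
s=sense();w=capture("wrist");cv2.imwrite("pics/w1.png",w["pixels"])
print(s["eef_pos"],s["ee_rot"],w["fov_y"],w["cx"],w["cy"],w["tool_from_camera"])
for o in("nut_center","spindle_end","stand"):
    print(o,[(np.round(b["position"],1).tolist(),round(b["confidence"],2)) for b in boxes_of(w,o)])
for X in((509,177,80),(517,154,80)): print(proj(w,X,s))
```

```text
[504.07793464 179.1315706  297.87784113] [-3.71617637e-04  2.19195683e-01  9.75680843e-01 -8.33140731e-05] 58.475994106328336 253.88248699409067 196.20326535631418 [[-1.16997104e-04 -9.53539678e-01 -3.01267439e-01  7.64607795e+01]
 [ 9.99999910e-01 -2.34397312e-04  3.53539846e-04 -6.13362363e-01]
 [-4.07730548e-04 -3.01267370e-01  9.53539619e-01 -1.24989603e+02]
 [ 0.00000000e+00  0.00000000e+00  0.00000000e+00  1.00000000e+00]]
nut_center [([265.8, 173.3], 0.85)]
spindle_end [([262.9, 154.9], 0.8), ([405.6, 175.2], 0.66), ([210.5, 42.4], 0.6)]
stand [([258.9, 152.2], 0.83), ([404.1, 173.7], 0.69), ([213.2, 44.3], 0.59)]
[254.59717368 171.6887518 ]
[237.89024194 187.69563223]
```

View pics/w1.png

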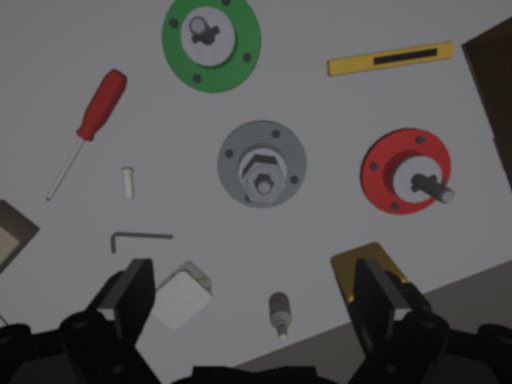

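The nut's foot is centred near (262,163) and the spindle end near (264,186). The hex outline is visible, so I'll enlarge it.

Run:
```python
from h import *
s=sense();w=capture("wrist")
print("end",atz(w,(264,186.5),107,s),"foot",atz(w,(262,163.5),8,s),"ann",atz(w,(262.5,165),42,s))
c=w["pixels"][135:215,215:315];cv2.imwrite("pics/w1c.png",cv2.resize(c,None,fx=7,fy=7,interpolation=cv2.INTER_CUBIC))
```

```text
end [519.36335987 183.40147231 107.        ] foot [518.39608213 184.26881939   8.        ] ann [513.25505034 186.38950089  42.        ]
```

View pics/w1c.png

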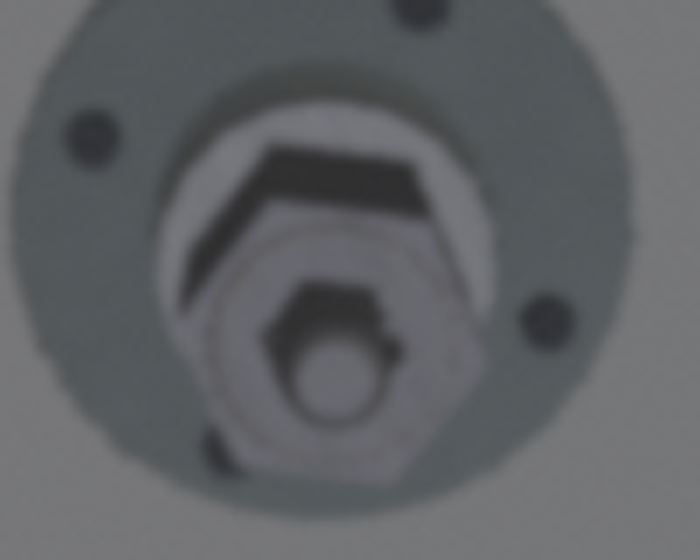

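The crop shows the spindle end at (337,380) and the top hex corners at (265,197), (427,215), (487,355), (400,485), (235,470) and (195,330).

Run:
```python
from h import *
s=sense();w=capture("wrist")
u=lambda x,y:(215+(x+.5)/7-.5,135+(y+.5)/7-.5)
P=np.array([atz(w,u(*q),88,s)[:2] for q in((265,197),(427,215),(487,355),(400,485),(235,470),(195,330))])
c=P.mean(0);d=P-c;a=np.degrees(np.arctan2(d[:,1],d[:,0]))
print(c,np.hypot(*d.T),a%60);m=np.degrees(np.angle(np.exp(1j*np.radians(a*6)).sum()))/6
print("corner ang",m,"flat normals",(m+30)%60)
print("end",atz(w,u(337,380),107,s),"foot",atz(w,u(323,222),8,s))
A=rq(s["ee_rot"]);print("tool y ang",np.degrees(np.arctan2(A[1,1],A[0,1])),"x",A[:,0])
t=capture("top");print([atz(t,(215.3,187.5),90), proj(t,(519,183,107)),proj(t,(519,183,5))])
```

```text
[521.15516037 181.38620509] [23.8501242  23.01911521 22.16398067 23.74886998 24.17475633 20.33765448] [59.89301273  0.50351389  0.43195598 59.20747494 57.84958353 59.10576645]
corner ang -0.500630573903444 flat normals 29.499369426096557
end [521.02238725 181.2704705  107.        ] foot [520.95316929 181.32478528   8.        ]
tool y ang 64.88224909657356 x [-9.05437288e-01  4.24479994e-01 -2.29022939e-04]
[array([507.67144265, 175.91714511,  90.        ]), array([212.12846927, 182.72762051]), array([215.37190428, 187.54564113])]
```

>>> {"op": "drive_tool", "data": {"commands": "0.03 0.004 -0.18 0 0 -0.131 100;0.03 0.004 -0.18 0 0 -0.131 100;0.03 0.004 -0.18 0 0 -0.131 100;0.03 0.004 -0.18 0 0 -0.131 100;0.03 0.004 -0.18 0 0 -0.131 100;0.02 0.002 -0.18 0 0 -0.131 100;0 0 0 0 0 0 100;0 0 0 0 0 0 100;0 0 0 0 0 0 100"}}

```text
time_s: 2.97
eef_pos: [520.8, 182.5, 191.5]
ee_rot: [0.001, 0.503, 0.864, 0.0]
force: [0.7, 0.2, -0.1]
grip_width: 0.997
grip_force: 0.0
```

Run:
```python
from h import *
s=sense();w=capture("wrist")
A=rq(s["ee_rot"]);print(s["eef_pos"],s["joints"],"tool y ang",np.degrees(np.arctan2(A[1,1],A[0,1])),A[:,2],tips_ahead() if callable(tips_ahead) else tips_ahead)
im=w["pixels"].copy()
print(proj(w,(521,181.3,107),s),proj(w,(521,181.3,88),s))
a=np.radians(-.5+60*np.arange(6))
P=np.array([proj(w,(521.1+23.1*np.cos(x),181.3+23.1*np.sin(x),88),s) for x in a]);print(P)
k=2;big=cv2.resize(im,None,fx=k,fy=k,interpolation=cv2.INTER_CUBIC)
cv2.polylines(big,[np.round((P+.5)*k-.5).astype(np.int32)],True,(0,0,255),1)
c=(proj(w,(521,181.3,107),s)+.5)*k;cv2.circle(big,tuple(int(v) for v in c),2,(0,255,0),-1)
x0=int(min(max(c[0]-300,0),424));y0=int(min(max(c[1]-250,0),268));cv2.imwrite("pics/w2.png",big[y0:y0+500,x0:x0+600]);print(x0,y0)
```

```text
[520.80568737 182.49871366 191.54254604] [ 1.24720932e-01  4.19428147e-01  1.49963955e+00 -2.66292221e-05
  1.22084712e+00 -3.92294845e-01] tool y ang 29.623373190772234 [ 1.66791255e-03  1.83897928e-04 -9.99998592e-01] 17.0
[253.19164937 212.55491654] [253.19026436 203.17615552]
[[281.32648831 218.61212631]
 [282.19857363 187.49752307]
 [253.3658843  171.20143946]
 [224.4683669  187.41612965]
 [225.24020951 218.54574103]
 [253.26489822 233.48464015]]
207 176
```

View pics/w2.png

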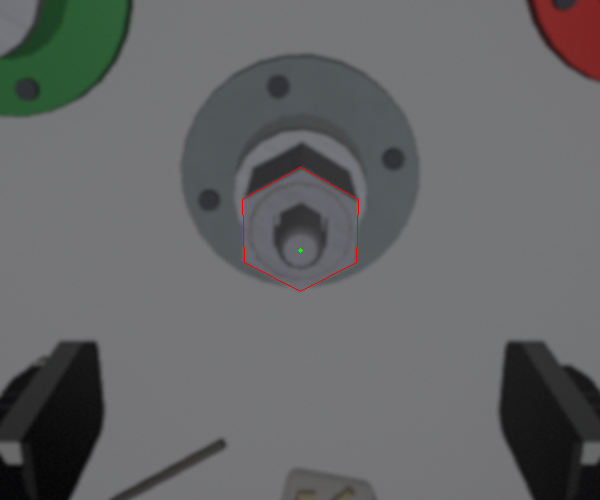

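The overlay matches the nut and the spindle. Descending and gripping lightly.

>>> {"op": "drive_tool", "data": {"commands": "0.002 -0.012 -0.2 0 0 0 100;0 0 -0.2 0 0 0 100;0 0 -0.2 0 0 0 100;0 0 -0.2 0 0 0 100;0 0 -0.2 0 0 0 100;0 0 -0.195 0 0 0 100;0 0 0 0 0 0 100;0 0 0 0 0 0 100;0 0 0 0 0 0 60;0 0 0 0 0 0 60;0 0 0 0 0 0 60;0 0 0 0 0 0 60", "force": 25}}

```text
time_s: 4.02
eef_pos: [521.1, 181.1, 71.7]
ee_rot: [0.001, 0.504, 0.864, 0.0]
force: [-0.5, 0.4, -0.2]
grip_width: 0.603
grip_force: 0.0
```

>>> {"op": "drive_tool", "data": {"commands": "0 0 0 0 0 0 40;0 0 0 0 0 0 40;0 0 0 0 0 0 40;0 0 0 0 0 0 40;0 0 0 0 0 0 40;0 0 0 0 0 0 40;0 0 0 0 0 0 40;0 0 0 0 0 0 40", "force": 25}}

```text
time_s: 4.68
eef_pos: [521.0, 181.1, 71.4]
ee_rot: [0.0, 0.504, 0.864, 0.0]
force: [-1.7, 0.4, 5.4]
grip_width: 0.468
grip_force: 25.3
```

>>> {"op": "drive_tool", "data": {"commands": "0 0 0.01 0 0 0 35;0 0 0.01 0 0 0 35;0 0 0.01 0 0 0 35;0 0 0 0 0 0 35;0 0 0 0 0 0 35;0 0 0 0 0 0 35", "force": 30}}

```text
time_s: 5.18
eef_pos: [520.7, 181.0, 73.7]
ee_rot: [-0.0, 0.504, 0.864, -0.0]
force: [-1.3, -0.1, -1.9]
grip_width: 0.462
grip_force: 30.3
```

>>> {"op": "drive_tool", "data": {"commands": "0 0 0 0 0 0.1 35;0 0 0 0 0 0.1 35;0 0 0 0 0 0.1 35;0 0 0 0 0 0.1 35;0 0 0 0 0 0.1 35;0 0 0 0 0 0 35;0 0 0 0 0 0 35;0 0 0 0 0 0 35", "force": 30}}

```text
time_s: 5.85
eef_pos: [520.7, 181.0, 73.7]
ee_rot: [-0.0, 0.327, 0.945, -0.0]
force: [-0.5, 0.5, -1.4]
grip_width: 0.469
grip_force: 30.3
```

>>> {"op": "drive_tool", "data": {"commands": "0 0 0.01 0 0 0 35;0 0 0.01 0 0 0 35;0 0 0.01 0 0 0 35;0 0 0 0 0 0 35;0 0 0 0 0 0 35", "force": 30}}

```text
time_s: 6.27
eef_pos: [520.7, 181.0, 76.7]
ee_rot: [-0.0, 0.326, 0.945, -0.0]
force: [0.7, 0.3, -3.4]
grip_width: 0.465
grip_force: 31.5
```

>>> {"op": "drive_tool", "data": {"commands": "0 0 0.01 0 0 0 35;0 0 0 0 0 0 35;0 0 0 0 0 0 35", "force": 30}}

```text
time_s: 6.52
eef_pos: [520.5, 181.0, 77.2]
ee_rot: [-0.0, 0.326, 0.945, -0.0]
force: [3.4, 0.7, -12.1]
grip_width: 0.469
grip_force: 32.4
```

>>> {"op": "drive_tool", "data": {"commands": "0 0 -0.007 0 0 0 35;0 0 0 0 0 0.05 35;0 0 0 0 0 0.05 35;0 0 0 0 0 0 35;0 0 0 0 0 0 35", "force": 30}}

```text
time_s: 6.93
eef_pos: [520.4, 180.8, 77.0]
ee_rot: [-0.0, 0.289, 0.957, -0.0]
force: [-1.7, -1.6, -6.6]
grip_width: 0.463
grip_force: 33.2
```

>>> {"op": "drive_tool", "data": {"commands": "0 0 0 0 0 0.05 35;0 0 0 0 0 0.05 35;0 0 0 0 0 0 35;0 0 0 0 0 0 35", "force": 30}}

```text
time_s: 7.27
eef_pos: [521.3, 181.3, 77.8]
ee_rot: [0.001, 0.252, 0.968, 0.0]
force: [0.1, 0.5, -1.6]
grip_width: 0.466
grip_force: 33.5
```

Force dropped to the nut's weight and it rose, so I'll turn 3–4° further into the window and test the lift.

>>> {"op": "drive_tool", "data": {"commands": "0 0 0 0 0 0.04 35;0 0 0 0 0 0.04 35;0 0 0 0 0 0 35;0 0 0.01 0 0 0 35;0 0 0.01 0 0 0 35;0 0 0 0 0 0 35;0 0 0 0 0 0 35", "force": 30}}

```text
time_s: 7.85
eef_pos: [520.8, 181.1, 79.3]
ee_rot: [0.0, 0.221, 0.975, 0.0]
force: [-0.1, -0.2, -1.6]
grip_width: 0.463
grip_force: 33.5
```

>>> {"op": "drive_tool", "data": {"commands": "0 0 0.02 0 0 0 35;0 0 0.02 0 0 0 35;0 0 0.02 0 0 0 35;0 0 0.02 0 0 0 35;0 0 0.02 0 0 0 35;0 0 0 0 0 0 35", "force": 35}}

```text
time_s: 8.35
eef_pos: [521.0, 181.1, 89.6]
ee_rot: [0.0, 0.22, 0.975, 0.0]
force: [-0.4, 0.5, -2.1]
grip_width: 0.465
grip_force: 35.6
```

>>> {"op": "drive_tool", "data": {"commands": "0 0 0.04 0 0 0 35;0 0 0.05 0 0 0 35;0 0 0.05 0 0 0 35;0 0 0.05 0 0 0 35;0 0 0.05 0 0 0 35;0 0 0.05 0 0 0 35;0 0 0 0 0 0 35", "force": 35}}

```text
time_s: 8.93
eef_pos: [521.2, 181.1, 119.3]
ee_rot: [0.001, 0.22, 0.975, 0.0]
force: [0.3, 0.0, -0.9]
grip_width: 0.466
grip_force: 35.6
```

>>> {"op": "drive_tool", "data": {"commands": "0 0 0.05 0 0 0 35;0 0 0.07 0 0 0 35;0 0 0.07 0 0 0 35;0 0 0.1 0 0 0 35;0 0 0.12 0 0 0 35;0 0 0.14 0 0 0 35;0 0 0.15 0 0 0 35;0 0 0.1 0 0 0 35;0 0 0 0 0 0 35;0 0 0 0 0 0 35", "force": 35}}

```text
time_s: 9.77
eef_pos: [520.8, 181.1, 198.4]
ee_rot: [0.0, 0.22, 0.975, 0.0]
force: [-0.1, 1.1, -1.9]
grip_width: 0.464
grip_force: 35.7
```

Run:
```python
from h import *
s=sense();w=capture("wrist");a=capture("side")
cv2.imwrite("pics/c3.png",np.hstack([cv2.resize(w["pixels"],(400,300)),cv2.resize(a["pixels"][90:240,170:370],(400,300))]))
print(s["eef_pos"],s["force"],s["wrist_torque"])
```

```text
[520.76193047 181.06049785 198.36047663] [-0.09560776  1.06464391 -1.91365893] [ 0.0063652  -0.02763795 -0.01646195]
```

View pics/c3.png

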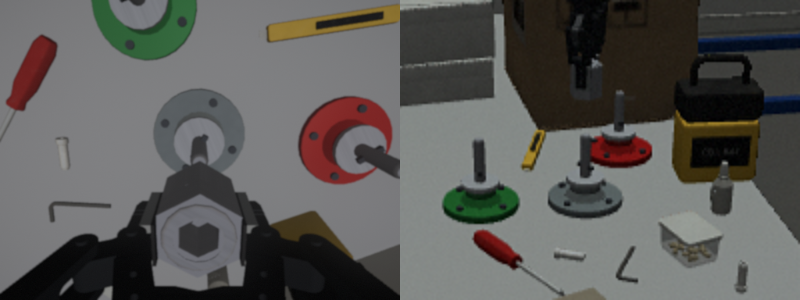

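The nut is in hand with the spindle bare: (200,145) in the left half, (587,160) in the right. Moving towards the block.

>>> {"op": "drive_tool", "data": {"commands": "-0.05 -0.1 0 0 0 0 35;-0.05 -0.2 0 0 0 0 35;-0.05 -0.3 0 0 0 0 35;-0.05 -0.35 0 0 0 0 35;-0.05 -0.35 0 0 0 0 35;-0.05 -0.35 0 0 0 0 35;-0.05 -0.35 0 0 0 0 35;-0.05 -0.35 0 0 0 0 35;-0.05 -0.35 0 0 0 0 35;-0.05 -0.3 0 0 0 0 35;-0.05 -0.2 0 0 0 0 35;0 -0.1 0 0 0 0 35;0 0 0 0 0 0 35;0 0 0 0 0 0 35", "force": 35}}

```text
time_s: 11.03
eef_pos: [465.5, -148.6, 197.8]
ee_rot: [-0.0, 0.221, 0.975, 0.0]
force: [0.2, 0.9, -1.2]
grip_width: 0.463
grip_force: 35.7
```

Run:
```python
from h import *
s=sense();w=capture("wrist")
print(s["eef_pos"],s["force"],[(b["position"],b["confidence"]) for b in boxes_of(w,"block_top")])
im=w["pixels"].copy();c=(np.array([466,-191.6]));th=np.radians(19.3)
u=np.array([np.cos(th),np.sin(th)]);v=np.array([-u[1],u[0]])
P=np.array([proj(w,(*(c+a*30*u+b*65*v),45),s) for a,b in((1,1),(-1,1),(-1,-1),(1,-1))]);print(P)
cv2.polylines(im,[P.astype(np.int32)],True,(0,0,255),1)
cv2.imwrite("pics/w4.png",cv2.resize(im,(800,600)))
```

```text
[ 465.50147376 -148.58244318  197.76575996] [ 0.18248404  0.86131191 -1.21231007] [([215.4, 196.2], 0.63)]
[[288.74498991 177.08744931]
 [237.33918695 125.27682825]
 [133.71810983 231.38182958]
 [184.85974071 274.32075719]]
```

View pics/w4.png

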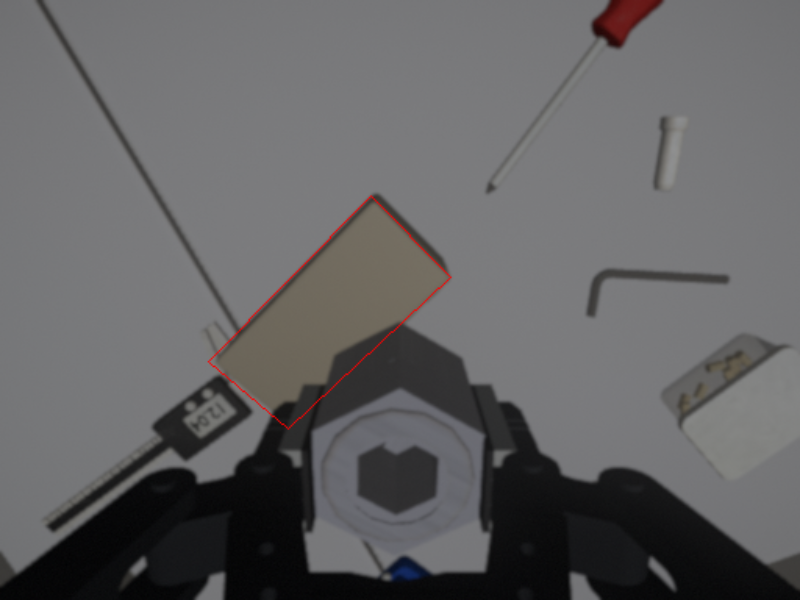

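The outline from the top view fits the block's top, so I'll go over its centre and lower.

>>> {"op": "drive_tool", "data": {"commands": "0.005 -0.1 0 0 0 0 35;0 -0.125 0 0 0 0 35;0 -0.12 -0.1 0 0 0 35;0 -0.08 -0.15 0 0 0 35;0 0 -0.2 0 0 0 35;0 0 -0.2 0 0 0 35;0 0 -0.2 0 0 0 35;0 0 -0.15 0 0 0 35;0 0 -0.1 0 0 0 35;0 0 -0.05 0 0 0 35;0 0 -0.03 0 0 0 35;0 0 0 0 0 0 35;0 0 0 0 0 0 35;0 0 0 0 0 0 35", "force": 35}}

```text
time_s: 12.3
eef_pos: [466.6, -191.7, 80.8]
ee_rot: [0.001, 0.22, 0.975, -0.0]
force: [-0.5, -0.1, -1.1]
grip_width: 0.463
grip_force: 35.7
```

>>> {"op": "drive_tool", "data": {"commands": "0 0 -0.01 0 0 0 35;0 0 -0.01 0 0 0 35;0 0 -0.005 0 0 0 35;0 0 0 0 0 0 35;0 0 0 0 0 0 35", "force": 35}}

```text
time_s: 12.72
eef_pos: [466.2, -191.4, 77.6]
ee_rot: [-0.0, 0.22, 0.975, -0.0]
force: [0.2, 0.4, -0.6]
grip_width: 0.468
grip_force: 35.7
```

>>> {"op": "drive_tool", "data": {"commands": "0 0 -0.01 0 0 0 35;0 0 -0.005 0 0 0 35;0 0 -0.005 0 0 0 35;0 0 0 0 0 0 35;0 0 0 0 0 0 35", "force": 35}}

```text
time_s: 13.13
eef_pos: [466.2, -191.5, 75.6]
ee_rot: [-0.0, 0.22, 0.975, 0.0]
force: [-0.4, -0.5, -1.5]
grip_width: 0.462
grip_force: 35.7
```

>>> {"op": "drive_tool", "data": {"commands": "0 0 -0.005 0 0 0 35;0 0 0 0 0 0 35;0 0 0 0 0 0 35", "force": 35}}

```text
time_s: 13.38
eef_pos: [466.2, -191.5, 75.1]
ee_rot: [-0.0, 0.22, 0.975, 0.0]
force: [0.1, 0.2, -2.1]
grip_width: 0.466
grip_force: 35.7
```

>>> {"op": "drive_tool", "data": {"commands": "0 0 -0.005 0 0 0 35;0 0 0 0 0 0 35;0 0 0 0 0 0 35", "force": 35}}

```text
time_s: 13.63
eef_pos: [466.2, -191.5, 74.6]
ee_rot: [-0.0, 0.22, 0.975, -0.0]
force: [-0.8, 0.6, -1.3]
grip_width: 0.465
grip_force: 35.7
```

>>> {"op": "drive_tool", "data": {"commands": "0 0 -0.004 0 0 0 35;0 0 0 0 0 0 35;0 0 0 0 0 0 35", "force": 35}}

```text
time_s: 13.88
eef_pos: [466.3, -191.5, 74.5]
ee_rot: [0.0, 0.22, 0.975, -0.0]
force: [-2.6, 1.6, 4.0]
grip_width: 0.466
grip_force: 36.1
```

Contact is felt at the expected height. Opening and withdrawing.

>>> {"op": "drive_tool", "data": {"commands": "0 0 0 0 0 0 47;0 0 0 0 0 0 48;0 0 0 0 0 0 50;0 0 0 0 0 0 54;0 0 0 0 0 0 60;0 0 0 0 0 0 70;0 0 0 0 0 0 80;0 0 0 0 0 0 80;0 0 0 0 0 0 80"}}

```text
time_s: 14.63
eef_pos: [466.2, -191.5, 74.2]
ee_rot: [0.0, 0.22, 0.975, -0.0]
force: [-0.6, -0.3, 0.3]
grip_width: 0.793
grip_force: 0.0
```

>>> {"op": "drive_tool", "data": {"commands": "0 0 0.05 0 0 0 85;0 0 0.1 0 0 0 85;0 0 0.15 0 0 0 85;0 0 0.2 0 0 0 85;0 0 0.25 0 0 0 85;0 0 0.25 0 0 0 85;0 0.1 0.2 0 0 0 85;0 0.15 0.1 0 0 0 85;0 0.15 0 0 0 0 85;0 0 0 0 0 0 85;0 0 0 0 0 0 85"}}

```text
time_s: 15.55
eef_pos: [466.3, -151.2, 205.0]
ee_rot: [0.0, 0.22, 0.976, -0.0]
force: [-0.5, -0.7, 0.3]
grip_width: 0.849
grip_force: 0.0
```

Run:
```python
from h import *
s=sense();w=capture("wrist");a=capture("side")
cv2.imwrite("pics/c5.png",np.hstack([cv2.resize(w["pixels"],(400,300)),cv2.resize(a["pixels"][170:320,170:370],(400,300))]))
print(s["eef_pos"],s["force"])
```

```text
[ 466.26845868 -151.24182973  204.95284314] [-0.50646295 -0.71215949  0.2592309 ]
```

View pics/c5.png

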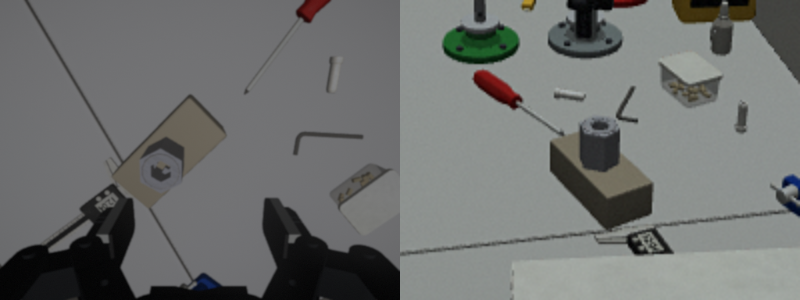

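The nut stands upright on the block in both views: (162,168) on the left, (600,143) on the right. The gripper is clear.

```bash
python3 -c "
from rig import *
print(finish_job())"
```

```text
the job is handed in; nothing more can be done
None
```

The nut came free after about 30° anticlockwise under a light pull (12 N at most), was lifted straight off the spindle and now stands upright on the foam block; the job was handed in at about 16 s, and no verdict was returned.

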